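# Load the cell tray, dock it and lock it

### The arm

A 6-joint arm with a two-finger parallel gripper is mounted at the origin on a cart in front of the work surface, level with it; the furniture and walls round the work are solid. World frame = base frame: x ahead of the robot, y to its left, z up, the work surface at z = 0. Lengths are in mm, angles in rad, forces in N, time in s.
With the tool pointing down it reaches from about 300 to 850 mm from the base axis. Payload 5.4 kg.
Tool frame: the origin (TCP) lies on the centre line of the jaws, within the pads' length; the fingertips stand 22 mm ahead of it and the grasp point (between the pads) lies 3 mm ahead of it; z points along the fingers, y is the line along which they close (so a half turn about z gives the same grasp; the last joint's range is limited). The gripper opens to 85 mm and grips with 20 to 120 N. Pads are 22 mm wide; open, the fingers measure 114 mm over their backs; the gripper's body (76 mm by 85 mm) begins 54 mm behind the grasp point. The pads swing forward as they close: fully open they stand 13 mm farther back than shut.
Start: joints at [-1.403, 0.158, 1.597, -0, 1.386, -0.21], TCP at [212.08, -534.442, 229.099] pointing down, gripper open.
Joint ranges: [-2.91, 2.91], [-0.94, 2.29], [0.18, 2.7], [-1.29, 4.43], [0.17, 2.64], [-3, 3]. Speed limits (rad/s): [2.57, 2.57, 3.14, 3.14, 3.14, 3.14].

### API

Orientations are given as a rotation vector (axis times angle).
In Python, from workcell import bot gives the robot as it stands.
- The arm moves only by the tool send_rows, never from a script. Its argument "steps" is one flat list of numbers, 5 for each row, row after row: the shift along the world's x, y, z in cm, then the turn about the world's z in degrees, then the opening, from 0 (shut) to 1 (fully open). A call has 1 to 8 rows; each row shifts and turns the commanded pose from where the row before left it; what a row does not reach is not made up. A row lasts 1/10 s, in which the tool goes at most 50 mm and 8.59 degrees, less where a joint would pass 70% of its speed; a pose out of reach is approached as far as the arm can. A call is refused whole if a number of a shift passes 5 or a number of a turn 8.59, either way. A call with a gripper value outside its range is refused whole. The fingers move at their own pace and stop on an object; "force" is the grip in N (left out, the last holds). Time passes only in rows, so rows that do not move let the fingers close. It gives the time, the measured TCP pose, the force, the opening and the grip force at its end, in the units of the state.
- bot.observe(): the state, without advancing time (a new reading comes with each control period).
- bot.read_camera(name): name is "scene" or "top" or "wrist"; returns a dict with "pixels" (400x640x3 uint8, blue, green, red), "range_z" (400x640 float32, mm along the optical axis (not along the pixel's ray), 0 where there is no reading), "mtx" (3x3 intrinsics, pixels), "origin" and "orientation" of the camera in the world; the wrist camera has in their place "hand_eye" (4x4, takes a point from camera to tool coordinates, whose origin is the TCP and whose axes are the flange's). Camera axes: x right, y up, looking along -z (the intrinsics and any distortion apply to the point x, -y, -z); pixel columns grow to the right and rows downward; lengths in mm; the calibration is good to about 2 mm. A picture is of the moment at which its call begins: read the wrist's pose just before it.
- bot.job_done(): hands the job in; it is judged then, once.
The state is a dict: "time": time; "joint_pos": joint angles; "joint_vel": joint speeds; "joint_torque": joint torques, N m; "tcp_pos": TCP position; "tool_rot": TCP orientation; "force": force on the tool from outside, world axes, zero at the start; "moment": the same for the moment, N m; "finger_gap": finger opening in mm; "finger_force": force on a finger pad.
Only numpy, scipy, OpenCV 4.12 (cv2) and the standard library are available. Lean on these libraries where they do the work, as an engineer would, in place of code of your own. Each camera call takes 0.05 s, during which the arm holds its last target. There are 200 camera calls.

### The job

Lay every loose AA cell from the worktop into the grey tray, flat in its own pocket. Once all are in, slide the tray along the worktop into the aluminium holder, pockets first, until it is fully home against the back stop; then press down the wing head of the quarter-turn lock, turn it ninety degrees clockwise and let it spring up so that it catches. Leave the other things on the worktop where they are.

Things in the scene. Friction and masses are not known exactly. Their poses are not given: they have to be found in the camera images.
- holder: Aluminium holder fixed to the worktop, open above and at its mouth, no floor. Origin on the worktop under the middle of the homed tray's pocket block; +x is the way the tray slides in, z up. Two rails along x, 20 mm high, inner faces 128 mm apart, from x = -58 mm to the 34 mm high back stop with its face at x = +73.5 mm. The tray is home with its origin at this origin (1.5 mm short of the stop), axes alike.
- holder_mouth (a point): Middle of the holder's mouth (x = -74 mm, 10 mm up), axes as the holder. Here the rails flare outwards by about 6 mm a side over 14 mm. Behind x = -58 mm a lip on each rail (underside 15 mm, top 20 mm up) hangs 8 mm inwards over the tray's edges.
- lock_axis (a point): Middle of the top of the grey lock tower (26 x 26 mm, 36 mm high) fixed to the holder at its x = -78, y = -90 mm; the lock's vertical axis goes through it. Axes as the holder.
- lock_turn (a joint): Turn of the lock head, rad: 0 open (wing along the holder's x), grows clockwise seen from above, stop at 1.60, locked at 1.57. Turns only while pressed 4 mm or more; takes under 0.1 N m. A steel tongue at its foot (40 x 6 mm, 6 high) points to the holder's -x when open and swings to +y across the front end of the tray's pocket block; it cannot pass if the tray is over 3 mm short of home.
- lock_press (a joint): Downward travel of the lock head, m: 0 up, 0.007 at its stop. Spring: 5 N at the top, 10 N at the stop. Once turned through ninety degrees and let go it springs back only to about 0.002 and catches there.
- lock_wing (a point): Centre of the lock head's wing, a steel bar 32 mm long (this point's x), 9 mm thick (its y), 20 mm high (z, up), on a disc 26 mm across whose top is 10 mm below this point. With the head up the point is 59 mm above the worktop.
- tray: Loose grey cell tray, 0.35 kg, origin under the centre of its pocket block, +x is the end that goes in first, z up. The block, 144 (x) x 122 (y) x 11 mm, has six pockets 60 (x) x 22 (y) mm, their floor 6 mm above the underside, ridges between 11 mm high, at x = -34 and +34 mm, y = -42, 0 and +42 mm. A 76 mm wide, 6 mm thick apron runs on to x = -120 mm and carries the pull.
- tray_mid (a point): Tray: point 6 mm above its origin, axes as tray.
- tray_pull (a point): Tray's upright pull, 14 mm thick (x), 30 mm wide (y), from 6 to 47 mm above the tray's underside; this point is 30 mm above the underside, 100 mm to -x of the tray's origin; axes as the tray.
- stand_front (a point): Middle of the lower edge of the front panel (496 mm wide along y, from 200 to 422 mm above the worktop) of the clear stand at the back; its left and right sides run on to the back. Fixed: keep hand and arm clear of it.
- aa_a_mid (a point): Centre of an AA cell, 51 mm long (this point's y axis), 14 mm thick both ways, dark with a copper end, 24 g. It lies flat on the worktop at the start and does not roll. Three to five such cells are there; the others are absent.
- aa_b_mid (a point): Centre of an AA cell, 51 mm long (this point's y axis), 14 mm thick both ways, dark with a copper end, 24 g. It lies flat on the worktop at the start and does not roll. Three to five such cells are there; the others are absent.
- aa_c_mid (a point): Centre of an AA cell, 51 mm long (this point's y axis), 14 mm thick both ways, dark with a copper end, 24 g. It lies flat on the worktop at the start and does not roll. Three to five such cells are there; the others are absent.
- aa_d_mid (a point): Centre of an AA cell, 51 mm long (this point's y axis), 14 mm thick both ways, dark with a copper end, 24 g. It lies flat on the worktop at the start and does not roll. Three to five such cells are there; the others are absent.
- aa_e_mid (a point): Centre of an AA cell, 51 mm long (this point's y axis), 14 mm thick both ways, dark with a copper end, 24 g. It lies flat on the worktop at the start and does not roll. Three to five such cells are there; the others are absent.
- tee: Bystander, loose: T-shaped connector adaptor, 33 x 42 x 15 mm. Origin under its middle.
- tape: Bystander, loose: small roll of brown tape lying flat, 59 x 54 x 12 mm. Origin under its middle.
- flux: Bystander, loose: dark bottle with a white cap, 49 x 48 x 85 mm. Origin under its middle.
- brush: Bystander, loose: flat dust brush lying down, 32 x 174 x 10 mm. Origin under its middle.

How it is judged:
By the outcome, as a careful person would: the job done as asked, in the order asked, and still so for the second after the job is handed in, with the robot touching nothing.
Of aa_a, aa_b, aa_c, aa_d, aa_e only 3 to 5 are there at a start; the rules pass over those that are not, and their reading is None.
At some moment in a run one of aa_a, aa_b, aa_c, aa_d, aa_e may be knocked a few centimetres aside while the robot is not near it.
Once in a run the grip may slacken for a moment while it holds something.
It also fails if it takes over 210 s, if anything falls off the work surface, if the arm or the gripper's body presses on something with over 40 N, if the wrist force passes 120 N, or if a joint passes its speed limit or range.

## Working session

There is one attempt and no reset: what is moved stays moved. The work goes in short steps, Python scripts to look and compute and a tool call to move; the robot and the scene stay as the last step left them, time stands still between calls to the robot, and variables do not carry over. Pictures are saved under pics/ and viewed, at most 14 in all, crops included, and the job is handed in when it is done.

Besides the shell and the picture viewer there is one more tool, called as name(argument=value, ...) on one line, values as JSON. send_rows: Moves the arm, as the interface text tells. Its arguments: {"type":"object","properties":{"steps":{"type":"array","items":{"type":"number"}},"force":{"type":"number"}},"required":["steps"]}

```bash
mkdir -p pics; ls; cat > h.py <<'E'
import numpy as np,cv2
from scipy.spatial.transform import Rotation as R
from workcell import bot
def rot(o):
    o=np.array(o,float); return o if o.shape==(3,3) else R.from_rotvec(o).as_matrix()
def cam(name):
    s=bot.observe(); c=bot.read_camera(name)
    if name=='wrist':
        T=np.eye(4);T[:3,:3]=rot(s['tool_rot']);T[:3,3]=s['tcp_pos'];T=T@np.array(c['hand_eye'])
    else:
        T=np.eye(4);T[:3,:3]=rot(c['orientation']);T[:3,3]=c['origin']
    d=c['range_z'];K=np.array(c['mtx']);v,u=np.indices(d.shape)
    P=np.stack([(u-K[0,2])/K[0,0]*d,-(v-K[1,2])/K[1,1]*d,-d],-1)
    W=P@T[:3,:3].T+T[:3,3]; W[d==0]=np.nan
    return c['pixels'],W,T,K
def st():
    s=bot.observe();print({k:np.round(s[k],3).tolist() for k in('time','tcp_pos','tool_rot','force','finger_gap','finger_force','joint_pos')})
E
python3 - <<'E'
from h import *
for n in('scene','top'):
    p,W,T,K=cam(n);cv2.imwrite(f'pics/{n}0.png',p);np.save(n+'0.npy',W);np.save(n+'p0.npy',p);print(n,T.round(2).tolist(),K.tolist())
st()
E
```

```text
pics
scene [[-0.89, 0.34, -0.31, 42.81], [-0.46, -0.68, 0.58, 1008.06], [-0.01, 0.66, 0.76, 1396.47], [0.0, 0.0, 0.0, 1.0]] [[491.33226136262005, 0.0, 316.7983537364665], [0.0, 491.33226136262005, 190.4259302470615], [0.0, 0.0, 1.0]]
top [[0.01, 0.99, -0.12, 415.23], [-1.0, 0.01, 0.01, 59.02], [0.01, 0.12, 0.99, 1467.72], [0.0, 0.0, 0.0, 1.0]] [[513.3234676289126, 0.0, 315.4420698328967], [0.0, 513.3234676289126, 195.14635130477433], [0.0, 0.0, 1.0]]
{'time': 0.1, 'tcp_pos': [211.986, -533.913, 228.208], 'tool_rot': [-3.084, -0.59, -0.0], 'force': [0.045, 0.195, 0.756], 'finger_gap': 85.472, 'finger_force': 0.0, 'joint_pos': [-1.403, 0.159, 1.598, 0.0, 1.386, -0.21]}
```

View pics/top0.png

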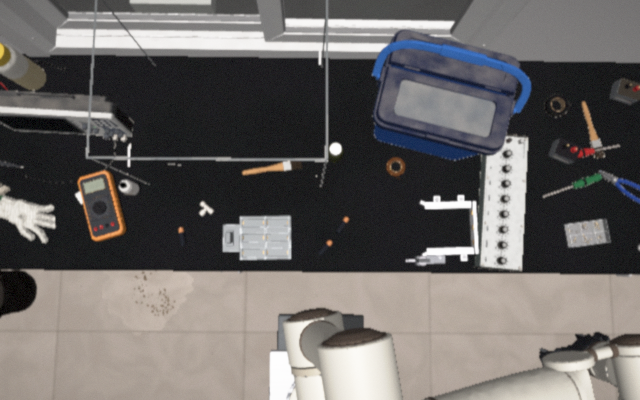

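View pics/scene0.png

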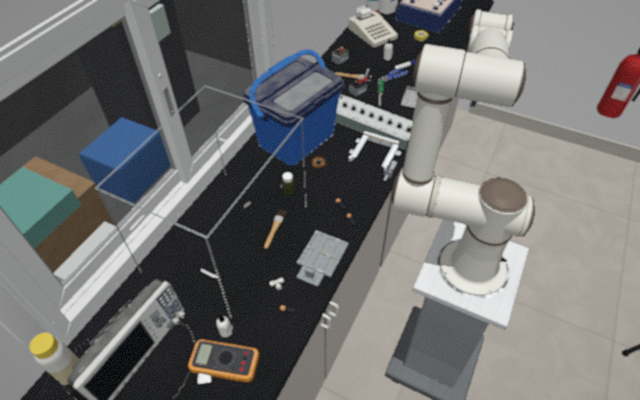

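Top view: tray at (262,238), pull to the left; holder at (450,228) with mouth to the left, lock at (425,261). Copper cell ends at (181,230), (330,242), (346,219); tee (206,208), brush (270,168), flux (335,149), tape (396,166).

```bash
python3 - <<'E'
from h import *
p=np.load('topp0.npy');W=np.load('top0.npy')
c=p[150:280,150:490];cv2.imwrite('pics/c1.png',cv2.convertScaleAbs(cv2.resize(c,(799,306),interpolation=cv2.INTER_CUBIC),alpha=1.6,beta=40))
def at(u,v):return W[v,u].round(1).tolist()
for n,u,v in[('tray',265,238),('pull',230,238),('trayTL',241,217),('trayBR',290,259),('lock',425,261),('railtop',450,203),('railbot',450,251),('back',474,228),('table',380,240),('standedge',200,158),('c1',181,230),('c2',330,242),('c3',346,219),('flux',335,149)]:print(n,at(u,v))
# copper
hsv=cv2.cvtColor(p,cv2.COLOR_BGR2HSV)
m=((hsv[...,0]<15)&(hsv[...,1]>100)&(hsv[...,2]>80)).astype(np.uint8);m[268:]=0
n,l,s,ce=cv2.connectedComponentsWithStats(m)
for i in range(1,n):
    if s[i,4]>4:print(s[i].tolist(),ce[i].round(1).tolist(),np.nanmean(W[l==i],0).round(1).tolist())
# raised things 8..20mm over the table
z=W[...,2];m=((z>6)&(z<120)).astype(np.uint8);m[268:]=0;m[:130]=0
n,l,s,ce=cv2.connectedComponentsWithStats(m)
for i in range(1,n):
    if s[i,4]>15:
        q=W[l==i];print('obj',s[i].tolist(),np.nanmean(q,0).round(1).tolist(),np.nanmin(q,0).round().tolist(),np.nanmax(q,0).round().tolist())
E
```

```text
tray [462.2, 180.4, 11.5]
pull [460.5, 274.5, 41.7]
trayTL [521.2, 249.7, 9.9]
trayBR [403.8, 109.4, 0.6]
lock [401.8, -259.7, 65.3]
railtop [566.1, -345.4, 15.5]
railbot [429.8, -340.1, 23.3]
back [494.0, -404.0, 40.8]
table [459.6, -146.1, 3.7]
standedge [612.8, 283.8, 419.2]
c1 [482.7, 417.5, 12.0]
c2 [452.5, -3.4, 11.1]
c3 [517.8, -48.3, 14.6]
flux [704.8, -12.7, 85.0]
[0, 83, 6, 6, 8] [2.6, 85.1] [898.8, 950.5, 10.0]
[632, 85, 8, 7, 30] [636.0, 88.2] [899.4, -880.4, 50.5]
[584, 111, 5, 3, 9] [586.1, 111.8] [840.7, -756.0, 7.3]
[586, 115, 5, 3, 6] [588.2, 116.0] [829.7, -764.7, 1.5]
[587, 123, 5, 9, 11] [588.8, 126.7] [796.1, -762.4, 5.9]
[594, 133, 4, 3, 5] [595.6, 133.6] [776.5, -783.1, 2.9]
[571, 146, 7, 6, 22] [574.7, 148.5] [720.1, -691.8, 54.0]
[579, 149, 5, 9, 25] [580.8, 153.9] [711.1, -724.5, 23.9]
[584, 148, 11, 9, 65] [589.3, 151.2] [720.9, -754.3, 16.0]
[386, 158, 19, 18, 173] [395.5, 166.4] [671.3, -191.0, 11.1]
[273, 164, 3, 3, 5] [273.8, 165.0] [673.0, 159.8, 3.1]
[258, 167, 10, 7, 21] [261.9, 170.6] [655.8, 193.6, 7.0]
[270, 166, 2, 5, 5] [270.2, 168.0] [663.1, 16
[... 1890 characters left out ...]
44, 1945] [462.7, 193.9, 11.4] [403.0, 109.0, 6.0] [525.0, 301.0, 55.0]
obj [336, 217, 13, 17, 86] [500.5, -37.4, 12.4] [478.0, -54.0, 6.0] [523.0, -20.0, 19.0]
obj [587, 221, 16, 24, 95] [481.0, -753.9, 14.6] [453.0, -775.0, 6.0] [518.0, -735.0, 25.0]
obj [602, 220, 9, 23, 83] [488.9, -790.1, 16.0] [459.0, -797.0, 7.0] [521.0, -777.0, 29.0]
obj [575, 223, 13, 23, 83] [482.0, -718.2, 13.8] [450.0, -736.0, 6.0] [512.0, -700.0, 28.0]
obj [565, 224, 8, 24, 79] [477.3, -681.9, 15.2] [444.0, -689.0, 6.0] [509.0, -675.0, 27.0]
obj [178, 228, 8, 20, 97] [464.4, 415.0, 12.7] [435.0, 405.0, 6.0] [489.0, 428.0, 22.0]
obj [318, 240, 15, 16, 89] [436.8, 11.1, 12.9] [416.0, -9.0, 6.0] [458.0, 30.0, 19.0]
```

View pics/c1.png

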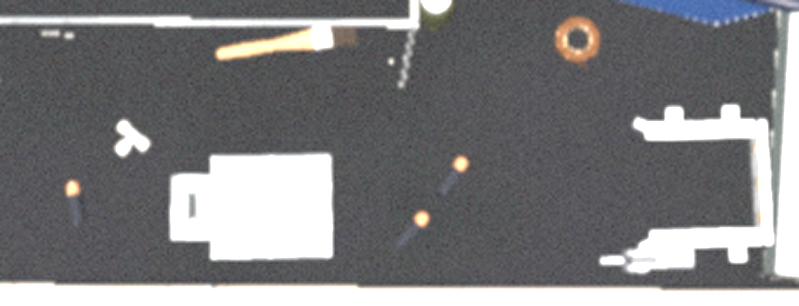

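Three cells: about (500,-37), (437,11) and (464,415). Tray centre is near (462,181), facing world -y, and the holder has its mouth at +y. Next I move over the near cells to look with the wrist camera.

send_rows(steps=[2.1,4.4,0,8.5,1,2.1,4.4,0,8.5,1,2.1,4.4,0,8.5,1,2.1,4.4,0,8.5,1,2.1,4.4,0,8.5,1,2.1,4.4,0,8.5,1,2.1,4.4,0,8.5,1,2.1,4.4,0,8.5,1], force=40)

```text
time: 0.9
tcp_pos: [380.3, -180.4, 228.8]
tool_rot: [-2.222, -2.221, -0.0]
force: [1.6, -0.8, -0.6]
finger_gap: 85.5
finger_force: 0.0
```

send_rows(steps=[1.5,4,0,8.5,1,1.5,4,0,8.5,1,1.5,4,0,8.5,1,1,4,0,8.5,1,1,2,0,8.5,1,0,0,0,8.5,1,0,0,0,8.5,1,0,0,0,0,1])

```text
time: 1.7
tcp_pos: [444.8, -2.1, 228.7]
tool_rot: [-0.834, -3.028, 0.0]
force: [0.9, -0.7, 0.5]
finger_gap: 85.3
finger_force: 0.0
```

```bash
cat >> h.py <<'E'
def cells(p,W):
    """raised 6..20 mm blobs holding copper pixels: centre, axis angle, size"""
    hsv=cv2.cvtColor(p,cv2.COLOR_BGR2HSV)
    c=((hsv[...,0]<16)&(hsv[...,1]>90)&(hsv[...,2]>70))
    z=W[...,2];m=((z>7)&(z<32)).astype(np.uint8)
    n,l,s,ce=cv2.connectedComponentsWithStats(m)
    for i in range(1,n):
        if s[i,4]<60 or (c&(l==i)).sum()<10: continue
        q=W[l==i]; r=cv2.minAreaRect(q[:,:2].astype(np.float32)); b=cv2.boxPoints(r)
        e=[b[1]-b[0],b[2]-b[1]];e=max(e,key=np.linalg.norm)
        print('cell',np.round(r[0],1),'size',np.round(r[1],1),'axis',round(np.degrees(np.arctan2(e[1],e[0])),1),'z',np.nanpercentile(q[:,2],[50,95]).round(1),'px',ce[i].round())
E
python3 - <<'E'
from h import *
st();p,W,T,K=cam('wrist');print(T.round(2).tolist());cells(p,W);cv2.imwrite('pics/w1.png',p);np.save('w1.npy',W)
E
```

```text
{'time': 1.7, 'tcp_pos': [444.81, -2.064, 228.669], 'tool_rot': [-0.834, -3.028, 0.0], 'force': [0.854, -0.655, 0.499], 'finger_gap': 85.326, 'finger_force': 0.0, 'joint_pos': [-0.278, -0.191, 1.943, -0.0, 1.391, -1.311]}
[[0.51, -0.83, -0.22, 387.23], [0.86, 0.49, 0.13, 32.96], [-0.0, -0.26, 0.97, 372.9], [0.0, 0.0, 0.0, 1.0]]
cell [436.1   9.9] size [14.2 50.6] axis -41.7 z [12.4 14.2] px [323. 161.]
cell [500.  -38.8] size [13.9 49.6] axis -31.1 z [12.2 14. ] px [316. 225.]
cell [661.7 173.1] size [ 28.5 152.2] axis -81.3 z [8.3 9.6] px [514. 252.]
```

View pics/w1.png

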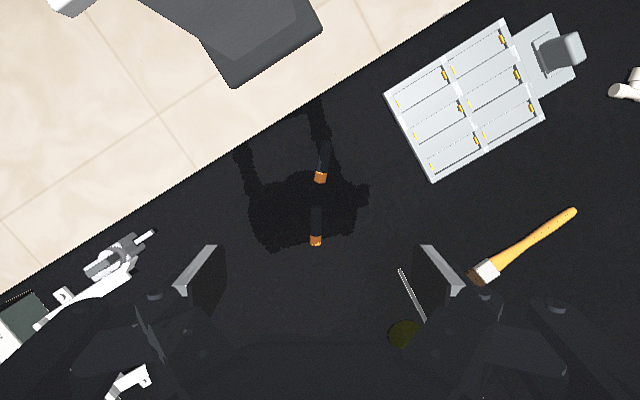

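Wrist view: cells at (323,161) and (316,225), measured 14 x 50 mm and 14 mm high, which agrees with the top view. Tray is at (465,100) and empty. I'll grasp the first cell and measure the tray.

send_rows(steps=[2.8,-1.8,-3,0,0.5,2.7,-1.9,-3.5,0,0.5,0,0,-4.5,0,0.5,0,0,-4.5,0,0.5,0,0,-3,0,0.5,0,0,-1.6,0,0.5,0,0,0,0,0.5])

```text
time: 2.45
tcp_pos: [497.4, -38.9, 25.2]
tool_rot: [-0.84, -3.021, -0.0]
force: [-0.4, -0.6, 0.4]
finger_gap: 42.5
finger_force: 0.0
```

```bash
cat >> h.py <<'E'
def tray(W,box):
    """block outline from a cloud; box=x0,x1,y0,y1 leaves out the pull"""
    z=W[...,2];x,y=W[...,0],W[...,1]
    m=(x>box[0])&(x<box[1])&(y>box[2])&(y<box[3])&(z>8.5)&(z<15)
    r=cv2.minAreaRect(W[m][:,:2].astype(np.float32));print('block',np.round(r,2) if 0 else r,m.sum())
    m=(x>box[0])&(x<box[1])&(y>box[2])&(z>40)&(z<52)
    if m.any():print('pull top',np.median(W[m],0).round(1),cv2.minAreaRect(W[m][:,:2].astype(np.float32)),m.sum())
E
python3 - <<'E'
from h import *
st();W=np.load('w1.npy');tray(W,(380,560,90,260))
E
```

```text
{'time': 2.45, 'tcp_pos': [497.393, -38.913, 25.24], 'tool_rot': [-0.84, -3.021, -0.0], 'force': [-0.435, -0.642, 0.434], 'finger_gap': 42.514, 'finger_force': 0.0, 'joint_pos': [-0.321, 0.239, 1.951, -0.0, 0.958, -1.349]}
block ((463.11590576171875, 179.63636779785156), (122.20008087158203, 144.50111389160156), 1.1264879703521729) 8023
pull top [460.2 276.8  45.5] ((461.08526611328125, 279.0541076660156), (30.48924446105957, 15.141356468200684), 1.8522788286209106) 583
```

send_rows(steps=[0.25,0,0.15,0,0.5,0,0,0,0,0.1,0,0,0,0,0.1,0,0,0,0,0.1,0,0,0,0,0.1,0,0,0,0,0.1])

```text
time: 3.05
tcp_pos: [502.7, -39.4, 29.8]
tool_rot: [0.836, 3.028, -0.0]
force: [-0.4, -0.2, -0.5]
finger_gap: 8.5
finger_force: 0.0
```

send_rows(steps=[0,0,1,0,0.1,0,0,3,0,0.1,0,0,3,0,0.1,0,0,0,0,0.1])

```text
time: 3.45
tcp_pos: [506.1, -40.5, 104.8]
tool_rot: [0.833, 3.019, -0.001]
force: [0.2, -0.1, 0.0]
finger_gap: 8.6
finger_force: 0.0
```

```bash
python3 - <<'E'
from h import *
st();p,W,T,K=cam('wrist');cv2.imwrite('pics/w2.png',p)
E
```

```text
{'time': 3.45, 'tcp_pos': [506.131, -40.547, 104.826], 'tool_rot': [0.833, 3.019, -0.001], 'force': [0.159, -0.071, 0.015], 'finger_gap': 8.569, 'finger_force': 0.0, 'joint_pos': [-0.318, 0.114, 1.907, -0.0, 1.111, -1.351]}
```

View pics/w2.png

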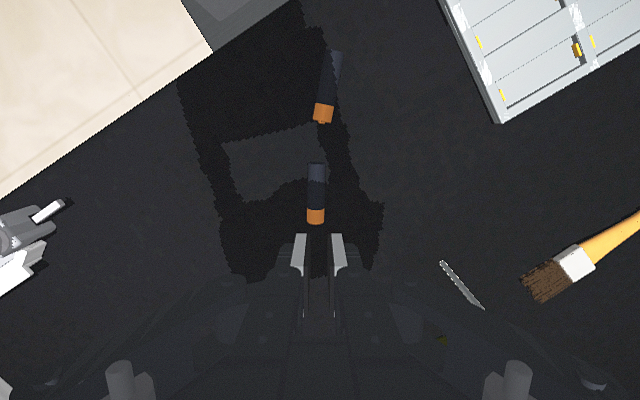

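The grasp closed empty (gap 8.5 mm). The cell at (316,195) lies ahead of the fingers in this view, so I re-measure it.

send_rows(steps=[0,0,3,0,0.5,0,0,3,0,0.5,0,0,2,0,0.5,0,0,0,0,0.5,0,0,0,0,0.5])

```text
time: 4.0
tcp_pos: [502.1, -39.3, 178.6]
tool_rot: [-0.835, -3.027, -0.0]
force: [-0.5, 0.1, 0.2]
finger_gap: 42.6
finger_force: 0.0
```

```bash
python3 - <<'E'
from h import *
st();p,W,T,K=cam('wrist');cells(p,W);p,W,T,K=cam('top');cells(p,W)
E
```

```text
{'time': 4.0, 'tcp_pos': [502.058, -39.286, 178.649], 'tool_rot': [-0.835, -3.027, -0.0], 'force': [-0.5, 0.146, 0.184], 'finger_gap': 42.596, 'finger_force': 0.0, 'joint_pos': [-0.318, 0.018, 1.849, -0.0, 1.275, -1.351]}
cell [436.4   9.7] size [14.2 50.7] axis -41.8 z [12.4 14.3] px [327.  98.]
cell [500.3 -38.9] size [14.2 49.4] axis -32.3 z [12.4 14.2] px [317. 180.]
cell [660.6 163. ] size [ 28.4 171.5] axis -78.3 z [8.3 9.6] px [551. 218.]
cell [ 723.7 -781.3] size [93.7 94. ] axis -30.0 z [13.7 25. ] px [593. 148.]
cell [ 670.7 -190.8] size [51.9 53.9] axis -18.7 z [11.7 16.6] px [395. 167.]
cell [664.8 166.3] size [ 26.6 170. ] axis -82.0 z [10.1 15.3] px [275. 167.]
cell [555.7 614.8] size [ 85.4 208.1] axis -0.9 z [26.7 31.3] px [113. 209.]
cell [464.9 414.5] size [48.7 15.6] axis 10.4 z [12.9 19.8] px [182. 236.]
```

```bash
python3 - <<'E'
from h import *
p,W,T,K=cam('wrist');s=bot.observe();t=np.array(s['tcp_pos']);Rm=rot(s['tool_rot'])
L=(W-t)@Rm
m=(L[...,2]>-60)&(L[...,2]<60)&(abs(L[...,1])<80)
q=L[m];print(m.sum(),np.nanmax(q[:,2]))
for a,b in((-60,0),(0,60)):
    r=q[(q[:,1]>a)&(q[:,1]<b)];k=r[r[:,2]>np.percentile(r[:,2],90)];print(k.mean(0).round(1),k.min(0).round(1),k.max(0).round(1))
cv2.imwrite('pics/w3.png',p)
E
```

```text
11219 -2.763921247264725
[  6.7 -24.1 -14.5] [ -9.5 -34.5 -21.8] [ 13.3 -20.6  -2.8]
[  6.7  25.1 -14.6] [ -9.7  21.7 -21.8] [13.1 35.5 -3.3]
```

send_rows(steps=[0,0,0,0,0.16,0,0,0,0,0.16,0,0,0,0,0.16,0,0,0,0,0.16])

```text
time: 4.55
tcp_pos: [502.5, -39.4, 179.5]
tool_rot: [-0.836, -3.028, -0.0]
force: [0.5, 0.1, -0.3]
finger_gap: 13.8
finger_force: 0.0
```

```bash
python3 - <<'E'
from h import *
p,W,T,K=cam('wrist');s=bot.observe();t=np.array(s['tcp_pos']);Rm=rot(s['tool_rot']);print(t,s['finger_gap'])
L=(W-t)@Rm
m=(L[...,2]>-80)&(L[...,2]<80)&(abs(L[...,1])<80)
for v in range(200,300,8):
    r=L[v][m[v]]
    if len(r):print(v,len(r),np.median(r,0).round(1),np.nanmin(r,0).round(1),np.nanmax(r,0).round(1))
E
```

```text
[502.57223318 -39.44234965 179.52625095] 13.576113873183008
240 32 [ 12.6   0.6 -14.1] [ 10.3 -12.7 -15.2] [13.1 13.8 -8.5]
248 62 [ 12.3   0.5 -22.1] [  6.7 -19.8 -24.7] [13.5 20.8 -9.8]
256 66 [ 11.1   0.5 -27.4] [  2.9 -19.4 -32. ] [ 13.4  20.6 -10.4]
264 74 [  9.2   0.5 -30.6] [ -5.6 -19.8 -38.7] [13.3 20.9 -1.9]
272 88 [ 13.6   0.6 -45.3] [ -4.4 -20.  -49. ] [ 15.6  20.9 -12.3]
280 169 [ 13.6  -6.2 -50.8] [ -8.2 -38.7 -54.2] [ 15.6  39.4 -13.1]
288 232 [ 13.4   0.6 -55.4] [ -6.4 -41.7 -56.9] [ 14.3  42.6 -23.1]
296 259 [ 13.6   7.3 -60.3] [ -4.9 -44.7 -69.2] [ 19.3  45.8 -31.5]
```

send_rows(steps=[-0.2,0,-4,0,0.3,0,0,-4,0,0.3,0,0,-4,0,0.3,0,0,-2.6,0,0.3,0,0,-0.6,0,0.3,0,0,0,0,0.3,0,0,0,0,0.3,0,0,0,0,0.3])

```text
time: 5.4
tcp_pos: [502.3, -40.0, 29.6]
tool_rot: [0.835, 3.025, -0.0]
force: [0.3, -0.4, 0.8]
finger_gap: 25.7
finger_force: 0.0
```

send_rows(steps=[0,0,-0.2,0,0.3,0,0,-0.2,0,0.3,0,0,0,0,0.3])

```text
time: 5.7
tcp_pos: [500.5, -39.4, 23.6]
tool_rot: [-0.836, -3.028, 0.0]
force: [0.4, 0.9, -0.6]
finger_gap: 25.6
finger_force: 0.0
```

```bash
python3 - <<'E'
from h import *
st();p,W,T,K=cam('wrist');cv2.imwrite('pics/w4.png',p[120:360,150:490])
E
```

```text
{'time': 5.7, 'tcp_pos': [500.497, -39.406, 23.582], 'tool_rot': [-0.836, -3.028, 0.0], 'force': [0.441, 0.855, -0.555], 'finger_gap': 25.64, 'finger_force': 0.0, 'joint_pos': [-0.32, 0.245, 1.948, -0.0, 0.949, -1.352]}
```

View pics/w4.png

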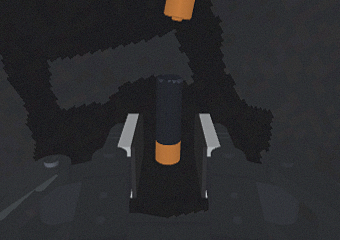

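send_rows(steps=[0,0,-0.2,0,0.3,0,0,-0.2,0,0.3,0,0,-0.2,0,0.3,0,0,0,0,0.3])

```text
time: 6.15
tcp_pos: [500.2, -39.3, 17.2]
tool_rot: [-0.836, -3.028, -0.0]
force: [-0.3, 0.2, -0.1]
finger_gap: 25.5
finger_force: 0.0
```

send_rows(steps=[0,0,-0.2,0,0.3,0,0,-0.2,0,0.3,0,0,0,0,0.3])

```text
time: 6.45
tcp_pos: [500.3, -39.4, 13.2]
tool_rot: [-0.836, -3.028, -0.0]
force: [-0.4, -0.8, -0.1]
finger_gap: 25.5
finger_force: 0.0
```

send_rows(steps=[0,0,0,0,0.12,0,0,0,0,0.12,0,0,0,0,0.12,0,0,0,0,0.12])

```text
time: 6.85
tcp_pos: [500.6, -39.4, 13.7]
tool_rot: [0.836, 3.028, 0.0]
force: [-0.2, 0.6, 0.1]
finger_gap: 10.1
finger_force: 0.0
```

```bash
python3 - <<'E'
from h import *
st();p,W,T,K=cam('wrist');cv2.imwrite('pics/w5.png',p[120:360,150:490])
s=bot.observe();L=(W-np.array(s['tcp_pos']))@rot(s['tool_rot'])
for v in range(216,275,6):
    for u in(285,300,340,355):
        print(v,u,L[v,u].round(0).tolist(),end=' ')
    print()
E
```

```text
{'time': 6.85, 'tcp_pos': [500.637, -39.446, 13.667], 'tool_rot': [0.836, 3.028, 0.0], 'force': [-0.239, 0.604, 0.075], 'finger_gap': 10.136, 'finger_force': 0.0, 'joint_pos': [-0.32, 0.264, 1.949, 0.0, 0.928, -1.352]}
216 285 [15.0, -18.0, 14.0] 216 300 [14.0, -9.0, 14.0] 216 340 [14.0, 12.0, 15.0] 216 355 [14.0, 20.0, 14.0] 
222 285 [11.0, -18.0, 13.0] 222 300 [11.0, -10.0, 15.0] 222 340 [11.0, 12.0, 14.0] 222 355 [11.0, 20.0, 15.0] 
228 285 [7.0, -18.0, 15.0] 228 300 [7.0, -10.0, 15.0] 228 340 [8.0, 12.0, 14.0] 228 355 [7.0, 21.0, 15.0] 
234 285 [4.0, -18.0, 14.0] 234 300 [13.0, -8.0, -7.0] 234 340 [13.0, 11.0, -7.0] 234 355 [4.0, 21.0, 15.0] 
240 285 [1.0, -18.0, 14.0] 240 300 [13.0, -8.0, -14.0] 240 340 [13.0, 10.0, -14.0] 240 355 [1.0, 21.0, 14.0] 
246 285 [9.0, -15.0, -12.0] 246 300 [13.0, -7.0, -21.0] 246 340 [13.0, 10.0, -21.0] 246 355 [8.0, 18.0, -11.0] 
252 285 [9.0, -14.0, -18.0] 252 300 [13.0, -7.0, -27.0] 252 340 [13.0, 9.0, -28.0] 252 355 [8.0, 17.0, -18.0] 
258 285 [9.0, -14.0, -24.0] 258 300 [12.0, -7.0, -32.0] 258 340 [13.0, 9.0, -33.0] 258 355 [9.0, 16.0, -24.0] 
264 285 [9.0, -13.0, -30.0] 264 300 [13.0, -6.0, -38.0] 264 340 [13.0, 9.0, -37.0] 264 355 [9.0, 15.0, -29.0] 
270 285 [15.0, -11.0, -47.0] 270 300 [11.0, -6.0, -38.0] 270 340 [14.0, 8.0, -44.0] 270 355 [15.0, 13.0, -46.0]
```

View pics/w5.png

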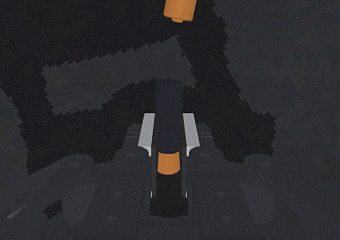

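The measured fingertips are about 5 mm behind the TCP reading, not 22 mm ahead, so they were still above the cell. I open and go lower, watching the force.

send_rows(steps=[0,0,0,0,0.3,0,0,0,0,0.3,0,0,-0.4,0,0.3,0,0,-0.4,0,0.3,0,0,-0.3,0,0.3,0,0,-0.2,0,0.3,0,0,0,0,0.3,0,0,0,0,0.3])

```text
time: 7.7
tcp_pos: [500.6, -39.4, 0.6]
tool_rot: [-0.836, -3.028, -0.0]
force: [-0.3, 0.4, 0.8]
finger_gap: 25.8
finger_force: 0.0
```

send_rows(steps=[0,0,0,0,0.12,0,0,0,0,0.12,0,0,0,0,0.12,0,0,0,0,0.12])

```text
time: 8.1
tcp_pos: [500.9, -39.5, 0.9]
tool_rot: [0.836, 3.028, -0.0]
force: [0.3, 0.1, 1.6]
finger_gap: 13.2
finger_force: 41.1
```

send_rows(steps=[0,0,1.5,0,0.12,0,0,2.5,0,0.12,0,0,2.5,0,0.12,0,0,0,0,0.12,0,2,0,-8,0.12,0,3,0,-8,0.12,0.2,3,0,-8,0.12,0.3,3,0,-8,0.12])

```text
time: 8.9
tcp_pos: [504.6, 71.6, 64.4]
tool_rot: [-1.646, -2.674, 0.001]
force: [0.1, 0.3, 0.2]
finger_gap: 13.2
finger_force: 40.9
```

send_rows(steps=[0,3,0,-8,0.12,0,2.6,0,-8,0.12,0,2,0,-8,0.12,0,0,0,-1.9,0.12,0,0,0,0,0.12,0,0,0,0,0.12,0,0,0,0,0.12])

```text
time: 9.6
tcp_pos: [505.3, 146.1, 65.2]
tool_rot: [-2.197, -2.245, 0.001]
force: [-0.1, -0.5, -0.4]
finger_gap: 12.8
finger_force: 40.9
```

```bash
python3 - <<'E'
from h import *
st();p,W,T,K=cam('wrist');tray(W,(380,560,90,260));cv2.imwrite('pics/w6.png',p);cells(p,W)
s=bot.observe();L=(W-np.array(s['tcp_pos']))@rot(s['tool_rot'])
m=(abs(L[...,1])<6)&(L[...,2]>-20)&(L[...,2]<14)&(abs(L[...,0])<45)
print('held',m.sum(),np.nanmin(L[m],0).round(1),np.nanmax(L[m],0).round(1))
E
```

```text
{'time': 9.6, 'tcp_pos': [505.318, 146.106, 65.177], 'tool_rot': [-2.197, -2.245, 0.001], 'force': [-0.074, -0.475, -0.44], 'finger_gap': 12.808, 'finger_force': 40.858, 'joint_pos': [0.052, 0.227, 1.868, -0.0, 1.048, 0.03]}
block ((463.3642272949219, 179.57154846191406), (122.25357055664062, 143.9838104248047), 1.223848819732666) 21815
cell [665.5 163.9] size [ 29.4 172.5] axis -82.3 z [8.4 9.6] px [555. 199.]
held 2561 [-25.2  -6.  -19.6] [25.   5.9  1. ]
```

View pics/w6.png

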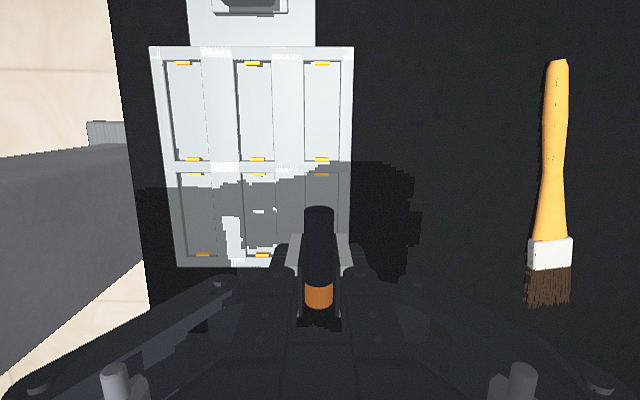

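The cell is held centred along the pads, and the tray measures the same as before. I lower it into the pocket.

send_rows(steps=[0,0,-2.5,0,0.12,0,0,-2,0,0.12,0,0,-0.8,0,0.12,0,0,-0.3,0,0.12,0,0,0,0,0.12,0,0,-0.15,0,0.12,0,0,0,0,0.12,0,0,0,0,0.12])

```text
time: 10.45
tcp_pos: [506.7, 146.5, 9.2]
tool_rot: [2.196, 2.244, 0.003]
force: [-0.5, -0.2, 5.6]
finger_gap: 13.1
finger_force: 44.0
```

send_rows(steps=[0,0,0,0,0.25,0,0,0,0,0.3,0,0,0,0,0.3,0,0,1,0,0.3,0,0,3,0,0.3,0,0,4,0,0.5,0,0,0,0,0.5,0,0,0,0,0.5])

```text
time: 11.25
tcp_pos: [505.7, 146.7, 89.0]
tool_rot: [2.197, 2.245, 0.001]
force: [-0.5, 0.4, -0.5]
finger_gap: 42.4
finger_force: 0.0
```

send_rows(steps=[-2,-2,4,0,0.5,-2,-4,4,0,0.5,-2,-4,0,0,0.5,0,0,0,0,0.5,0,0,0,0,0.5])

```text
time: 11.75
tcp_pos: [447.6, 53.0, 160.1]
tool_rot: [-2.198, -2.241, 0.002]
force: [0.0, -0.2, -0.6]
finger_gap: 42.5
finger_force: 0.0
```

```bash
python3 - <<'E'
from h import *
st();p,W,T,K=cam('wrist');tray(W,(380,560,90,260));cv2.imwrite('pics/w7.png',p);cells(p,W)
x,y,z=W[...,0],W[...,1],W[...,2];m=(z>16)&(z<27)&(x>400)&(x<530)&(y>105)&(y<255);print('in tray',m.sum(),cv2.minAreaRect(W[m][:,:2].astype(np.float32)),np.percentile(z[m],[50,95]))
E
```

```text
{'time': 11.75, 'tcp_pos': [447.627, 53.02, 160.061], 'tool_rot': [-2.198, -2.241, 0.002], 'force': [0.007, -0.19, -0.553], 'finger_gap': 42.478, 'finger_force': 0.0, 'joint_pos': [-0.152, -0.104, 2.006, 0.0, 1.242, -0.172]}
block ((463.7397766113281, 160.94361877441406), (122.08548736572266, 105.65828704833984), 1.01442551612854) 9723
cell [665.1 149.6] size [ 29.  140.4] axis -79.7 z [8.3 9.7] px [563.  90.]
cell [505.3 145.9] size [14.2 50.3] axis -88.8 z [18.4 20.3] px [387.  84.]
cell [436.5  10.6] size [13.9 49.6] axis -42.0 z [12.5 14.2] px [308. 226.]
in tray 827 ((505.40557861328125, 146.33309936523438), (13.259572982788086, 49.34687042236328), 2.2439870834350586) [18.7086169  20.34378749]
```

Cell is flat in its pocket (top 20 mm). Next: the cell at (436.5,10.6).

send_rows(steps=[-0.5,-1.8,-2,8.5,0.4,-0.4,-1.8,-2,8.5,0.4,0,0,-3,8.5,0.4,0,0,-3,8.5,0.4,0,0,-2,8.5,0.4,0,0,0,4.5,0.35,0,0,0,0,0.35,0,0,0,0,0.35])

```text
time: 12.6
tcp_pos: [440.0, 18.0, 41.1]
tool_rot: [-1.12, -2.934, -0.0]
force: [-0.2, 0.0, 1.1]
finger_gap: 29.8
finger_force: 0.0
```

```bash
python3 - <<'E'
from h import *
st();p,W,T,K=cam('wrist');cells(p,W)
E
```

```text
{'time': 12.6, 'tcp_pos': [440.02, 17.99, 41.126], 'tool_rot': [-1.12, -2.934, -0.0], 'force': [-0.156, 0.02, 1.106], 'finger_gap': 29.821, 'finger_force': 0.0, 'joint_pos': [-0.235, 0.062, 2.113, 0.0, 0.967, -1.077]}
cell [464.1 161.4] size [123.2 108.3] axis 1.2 z [10.3 18.1] px [537. 107.]
cell [435.7  10.4] size [14.  49.4] axis -41.1 z [12.5 14.1] px [304. 232.]
cell [665.6 107.6] size [16.6 28.7] axis -28.5 z [8.3 9.2] px [631. 373.]
```

send_rows(steps=[-0.4,-0.75,0,0,0.35,0,0,-1.5,0,0.35,0,0,-1.5,0,0.35,0,0,-0.7,0,0.35,0,0,-0.3,0,0.35,0,0,0,0,0.35,0,0,0,0,0.35])

```text
time: 13.35
tcp_pos: [436.4, 9.5, 2.0]
tool_rot: [1.119, 2.934, 0.0]
force: [-0.7, -0.2, -0.3]
finger_gap: 29.9
finger_force: 0.0
```

send_rows(steps=[0,0,0,0,0.12,0,0,0,0,0.12,0,0,0,0,0.12,0,0,0,0,0.12,0,0,0,0,0.12])

```text
time: 13.85
tcp_pos: [436.7, 9.6, 2.2]
tool_rot: [1.119, 2.934, 0.0]
force: [-1.9, 0.3, 5.2]
finger_gap: 13.2
finger_force: 40.2
```

send_rows(steps=[0,0,1.5,0,0.12,0,0,2.5,0,0.12,0,0,2.5,0,0.12,0,0,0,0,0.12,0,2,0,-8,0.12,0,3,0,-8,0.12,-0.5,3,0,-8,0.12,-0.5,3,0,-8,0.12])

```text
time: 14.65
tcp_pos: [425.0, 120.7, 65.5]
tool_rot: [-1.893, -2.506, 0.001]
force: [-0.1, 0.5, -0.3]
finger_gap: 12.9
finger_force: 39.5
```

send_rows(steps=[-0.4,2.4,0,-8,0.12,0,0,0,-7,0.12,0,0,0,0,0.12,0,0,0,0,0.12,0,0,0,0,0.12])

```text
time: 15.15
tcp_pos: [421.8, 143.3, 66.1]
tool_rot: [-2.196, -2.247, 0.001]
force: [0.1, 0.0, -0.1]
finger_gap: 13.2
finger_force: 39.5
```

```bash
cat >> h.py <<'E'
def held():
    st();p,W,T,K=cam('wrist');s=bot.observe();L=(W-np.array(s['tcp_pos']))@rot(s['tool_rot'])
    m=(abs(L[...,1])<6)&(L[...,2]>-20)&(L[...,2]<14)&(abs(L[...,0])<45)
    print('held',m.sum(),np.nanmin(L[m],0).round(1),np.nanmax(L[m],0).round(1));return p,W
E
python3 -c "
from h import *
p,W=held();tray(W,(380,560,90,260))"
```

```text
{'time': 15.15, 'tcp_pos': [421.781, 143.289, 66.07], 'tool_rot': [-2.196, -2.247, 0.001], 'force': [0.096, 0.039, -0.147], 'finger_gap': 13.213, 'finger_force': 39.47, 'joint_pos': [0.055, 0.026, 2.09, -0.0, 1.026, 0.032]}
held 2526 [-24.8  -6.  -20. ] [25.4  6.   1.7]
block ((463.55792236328125, 179.66439819335938), (122.3110122680664, 144.06173706054688), 1.1363317966461182) 22015
```

send_rows(steps=[0,0.12,-2.5,0,0.12,0,0,-2,0,0.12,0,0,-0.8,0,0.12,0,0,-0.2,0,0.12,0,0,0,0,0.12,0,0,-0.15,0,0.12,0,0,0,0,0.12,0,0,0,0,0.12])

```text
time: 16.0
tcp_pos: [422.4, 145.0, 10.5]
tool_rot: [2.197, 2.245, 0.001]
force: [0.2, -0.6, -0.2]
finger_gap: 12.9
finger_force: 39.5
```

send_rows(steps=[0,0,0,0,0.25,0,0,0,0,0.3,0,0,0,0,0.3,0,0,1,0,0.3,0,0,3,0,0.3,0,0,4,0,0.5,0,0,4,0,0.5,0,0,0,0,0.5])

```text
time: 16.8
tcp_pos: [426.5, 145.3, 136.6]
tool_rot: [2.191, 2.24, 0.015]
force: [1.5, 0.5, 0.5]
finger_gap: 42.8
finger_force: 0.0
```

send_rows(steps=[0,3,2,0,0.5,0.5,4.5,0,0,0.5,0.5,4.5,0,0,0.5,0.5,4.5,0,0,0.5,0.5,4.5,0,0,0.5,0.5,4,0,0,0.5,0,0,0,0,0.5,0,0,0,0,0.5])

```text
time: 17.6
tcp_pos: [446.3, 395.2, 149.2]
tool_rot: [-2.195, -2.247, 0.002]
force: [-0.4, -1.2, 0.6]
finger_gap: 42.6
finger_force: 0.0
```

```bash
python3 -c "
from h import *
st();p,W,T,K=cam('wrist');cells(p,W);p,W,T,K=cam('top');cells(p[:,:372],W[:,:372]);cv2.imwrite('pics/t2.png',cv2.resize(p[150:270,140:400],(780,360)))"
```

```text
{'time': 17.6, 'tcp_pos': [446.317, 395.156, 149.25], 'tool_rot': [-2.195, -2.247, 0.002], 'force': [-0.409, -1.237, 0.598], 'finger_gap': 42.629, 'finger_force': 0.0, 'joint_pos': [0.522, 0.284, 1.613, -0.0, 1.246, 0.499]}
cell [465.  415.2] size [50.8 14.2] axis 10.8 z [12.5 14.1] px [340. 167.]
cell [661.1 165.6] size [ 28.5 169.3] axis -79.0 z [ 9.7 14.5] px [275. 167.]
cell [580.5 612. ] size [162.6  43.2] axis 30.8 z [26.2 31.1] px [113. 194.]
cell [463.9 203.6] size [121.5 192.5] axis -89.6 z [11.1 19.6] px [262. 238.]
cell [464.4 415.6] size [49.7 15.3] axis 12.2 z [14.1 18.6] px [182. 237.]
```

View pics/t2.png

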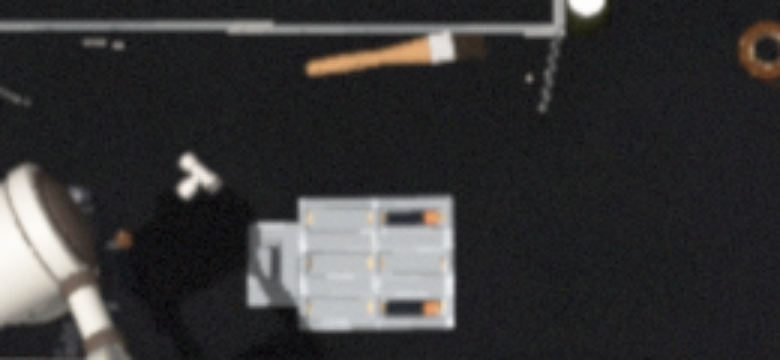

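Two cells sit properly in their pockets (pixels (405,217) and (405,308)). Now the third cell.

send_rows(steps=[0.9,1,0,-8.5,0.5,1,1,0,-8.5,0.5,0,0,-1,-8.5,0.5,0,0,-2,-8.5,0.4,0,0,-2,-8.5,0.4,0,0,-2,-8.5,0.35,0,0,-2,-8.5,0.35,0,0,-1,-8.5,0.35])

```text
time: 18.5
tcp_pos: [465.0, 412.7, 48.0]
tool_rot: [3.078, 0.62, -0.005]
force: [0.6, -0.5, -0.2]
finger_gap: 29.9
finger_force: 0.0
```

send_rows(steps=[0,0,0,-8.5,0.35,0,0,0,-4,0.35,0,0,0,0,0.35,0,0,0,0,0.35])

```text
time: 18.9
tcp_pos: [466.2, 414.1, 50.3]
tool_rot: [3.128, 0.295, 0.0]
force: [0.2, 0.1, -0.8]
finger_gap: 30.2
finger_force: 0.0
```

```bash
python3 -c "
from h import *
st();p,W,T,K=cam('wrist');cells(p,W)"
```

```text
{'time': 18.9, 'tcp_pos': [466.183, 414.05, 50.254], 'tool_rot': [3.128, 0.295, 0.0], 'force': [0.249, 0.125, -0.766], 'finger_gap': 30.166, 'finger_force': 0.0, 'joint_pos': [0.533, 0.47, 1.585, -0.0, 1.086, 1.915]}
cell [511.6 583.7] size [93.3 23.3] axis 0.0 z [22.  29.8] px [25. 98.]
cell [465.2 414.8] size [51.2 14. ] axis 11.5 z [12.6 14.2] px [319. 221.]
```

send_rows(steps=[-0.1,0.1,-1.5,0,0.35,0,0,-1.5,0,0.35,0,0,-1,0,0.35,0,0,-0.6,0,0.35,0,0,-0.25,0,0.35,0,0,0,0,0.35,0,0,0,0,0.35])

```text
time: 19.65
tcp_pos: [465.4, 416.2, 1.9]
tool_rot: [-3.127, -0.294, -0.001]
force: [0.8, 0.2, 0.9]
finger_gap: 30.1
finger_force: 0.0
```

send_rows(steps=[0,0,0,0,0.12,0,0,0,0,0.12,0,0,0,0,0.12,0,0,0,0,0.12,0,0,0,0,0.12])

```text
time: 20.15
tcp_pos: [465.5, 416.3, 2.3]
tool_rot: [-3.127, -0.294, -0.002]
force: [-0.5, 0.5, 5.7]
finger_gap: 12.9
finger_force: 40.9
```

send_rows(steps=[0,0,1.5,0,0.12,0,0,2.5,0,0.12,0,0,3,0,0.12,0,0,3,0,0.12,0,-1,0,8,0.12,0,-2.5,0,8,0.12,-0.1,-3.5,0,8,0.12,-0.1,-3.5,0,8,0.12])

```text
time: 20.95
tcp_pos: [462.4, 309.9, 101.8]
tool_rot: [2.921, 1.155, -0.0]
force: [0.2, -0.3, -0.1]
finger_gap: 12.9
finger_force: 40.2
```

send_rows(steps=[-0.1,-3.5,0,8,0.12,0,-3,0,8,0.12,0,-2,0,8,0.12,0,-1.2,0,8,0.12,0,0,0,8,0.12,0,0,0,8.4,0.12,0,0,0,0,0.12,0,0,0,0,0.12])

```text
time: 21.75
tcp_pos: [461.8, 213.9, 101.7]
tool_rot: [-2.203, -2.24, 0.0]
force: [0.8, 0.5, -0.3]
finger_gap: 12.8
finger_force: 40.2
```

```bash
python3 -c "
from h import *
p,W=held();tray(W,(380,560,90,260))"
```

```text
{'time': 21.75, 'tcp_pos': [461.756, 213.934, 101.684], 'tool_rot': [-2.203, -2.24, 0.0], 'force': [0.814, 0.484, -0.317], 'finger_gap': 12.765, 'finger_force': 40.218, 'joint_pos': [0.196, 0.129, 1.898, -0.0, 1.115, 0.179]}
held 2549 [-24.1  -6.  -19.9] [27.4  6.   1.2]
block ((463.4479675292969, 179.57530212402344), (122.27159118652344, 144.587158203125), 1.1940034627914429) 8534
pull top [461.4 279.6  45.9] ((461.5332946777344, 279.3808288574219), (29.920705795288086, 13.585533142089844), 0.8920695781707764) 1057
```

send_rows(steps=[0.1,-0.2,-3,0,0.12,0,0,-3,0,0.12,0,0,-2,0,0.12,0,0,-0.8,0,0.12,0,0,-0.3,0,0.12,0,0,-0.15,0,0.12,0,0,0,0,0.12,0,0,0,0,0.12])

```text
time: 22.6
tcp_pos: [463.8, 212.1, 10.0]
tool_rot: [2.199, 2.243, 0.003]
force: [0.7, -0.1, -0.8]
finger_gap: 12.8
finger_force: 40.2
```

send_rows(steps=[0,0,0,0,0.25,0,0,0,0,0.3,0,0,0,0,0.3,0,0,1,0,0.3,0,0,3,0,0.3,0,0,4,0,0.5,0,0,4,0,0.5,0,0,0,0,0.5])

```text
time: 23.4
tcp_pos: [467.5, 212.9, 136.1]
tool_rot: [2.194, 2.238, 0.017]
force: [1.1, -0.0, -0.3]
finger_gap: 42.7
finger_force: 0.0
```

send_rows(steps=[0,-4.5,1,0,0.5,0,-4.5,1,0,0.5,0,-4.5,1,0,0.5,0,-4.5,1,0,0.5,0.2,-4.5,1,0,0.5,0.2,-4.5,1,0,0.5,0,-4.5,1,0,0.5,0,0,0,0,0.5])

```text
time: 24.2
tcp_pos: [467.6, -108.2, 200.9]
tool_rot: [2.203, 2.234, -0.0]
force: [-0.1, -0.4, -0.6]
finger_gap: 42.7
finger_force: 0.0
```

send_rows(steps=[0,-4.5,1,0,0.5,0,-4.5,1,0,0.5,0,-4.5,1,0,0.5,0,-4.5,1,0,0.5,0,-3,0,0,0.5,0,0,0,0,0.5,0,0,0,0,0.5])

```text
time: 24.9
tcp_pos: [466.8, -312.3, 238.3]
tool_rot: [-2.198, -2.242, -0.001]
force: [0.5, 0.4, -0.4]
finger_gap: 42.9
finger_force: 0.0
```

```bash
python3 -c "
from h import *
st();p,W,T,K=cam('wrist');np.save('wh.npy',W);cells(p,W);cv2.imwrite('pics/w8.png',p);p,W,T,K=cam('top')
x,y,z=W[...,0],W[...,1],W[...,2]
hsv=cv2.cvtColor(p,cv2.COLOR_BGR2HSV);m=((hsv[...,0]<15)&(hsv[...,1]>100)&(hsv[...,2]>80)&(x>380)&(x<630)&(abs(y)<500)).astype(np.uint8)
n,l,s,c=cv2.connectedComponentsWithStats(m)
for i in range(1,n):
  if s[i,4]>4: print(s[i,4],np.nanmean(W[l==i],0).round(1))
for q in((505.5,146.4),(422,145),(462.8,213.6),(464,146)):
  k=(abs(x-q[0])<5)&(abs(y-q[1])<20);print(q,np.nanmedian(z[k]))
"
```

```text
{'time': 24.9, 'tcp_pos': [466.782, -312.296, 238.308], 'tool_rot': [-2.198, -2.242, -0.001], 'force': [0.455, 0.403, -0.449], 'finger_gap': 42.879, 'finger_force': 0.0, 'joint_pos': [-0.805, 0.119, 1.623, 0.001, 1.402, -0.825]}
cell [ 670.2 -192.6] size [53.8 53.7] axis 63.2 z [11.  12.4] px [503.  69.]
16 [506.8 129.8  20.6]
19 [463.  232.1  19.2]
17 [422.5 129.1  17. ]
(505.5, 146.4) 20.16685256808796
(422, 145) 19.192878113585266
(462.8, 213.6) 19.59764694604496
(464, 146) 5.8530039177112485
```

View pics/w8.png

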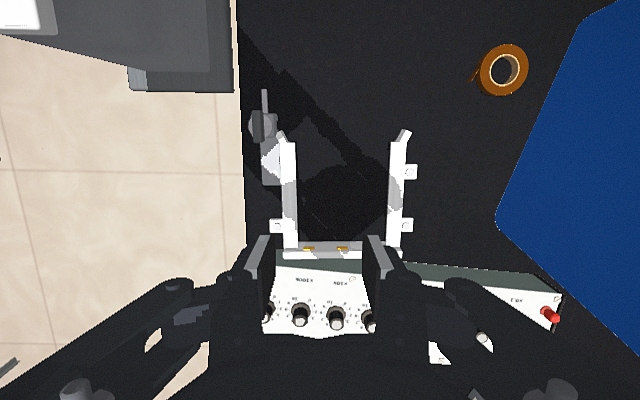

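All three cells show tops at about 20 mm and no other copper ends are on the worktop. Wrist view: holder rails at columns 290 and 398, back stop at row 250, lock at (263,125). Fit the holder's pose.

```bash
python3 - <<'E'
from h import *
W=np.load('wh.npy');x,y,z=W[...,0],W[...,1],W[...,2]
m=(z>17)&(z<23)&(x>380)&(x<620)&(y<-250)&(y>-420)
for lo,hi in((410,450),(540,590)):
    k=m&(x>lo)&(x<hi);E=[]
    for yy in np.arange(-385,-265,5):
        b=k&(abs(y-yy)<2.5)
        if b.sum()>5:E.append((yy,np.percentile(x[b],2),np.percentile(x[b],98)))
    E=np.array(E);print(E.round(1)[::3].tolist())
    for c in(1,2):
        g=E[(E[:,0]<-290)&(E[:,0]>-380)];f=np.polyfit(g[:,0],g[:,c],1);print('fit',np.degrees(np.arctan(f[0])).round(2),np.polyval(f,-330).round(1),np.std(g[:,c]-np.polyval(f,g[:,0])).round(2))
b=(z>30)&(z<38)&(x>440)&(x<560)&(y<-360)&(y>-450)
E=np.array([(xx,np.percentile(y[b&(abs(x-xx)<3)],98)) for xx in range(445,560,6) if (b&(abs(x-xx)<3)).sum()>4])
f=np.polyfit(E[:,0],E[:,1],1);print('stop',np.degrees(np.arctan(f[0])),np.polyval(f,498),len(E),np.std(E[:,1]-np.polyval(f,E[:,0])))
w=(z>60)&(z<73)&(x>360)&(x<450)&(y>-330)&(y<-200);print('wing',w.sum(),np.median(W[w],0),cv2.minAreaRect(W[w][:,:2].astype(np.float32)))
w=(z>2)&(z<14)&(x>380)&(x<430)&(y>-262)&(y<-190);print('tongue',w.sum(),cv2.minAreaRect(W[w][:,:2].astype(np.float32)))
w=(z>33)&(z<39)&(x>370)&(x<430)&(y>-300)&(y<-220);print('tower',w.sum(),cv2.minAreaRect(W[w][:,:2].astype(np.float32)))
E
```

```text
[[-385.0, 422.4, 440.0], [-370.0, 422.6, 438.7], [-355.0, 421.4, 438.7], [-340.0, 421.7, 438.7], [-325.0, 420.7, 437.5], [-310.0, 420.9, 437.6], [-295.0, 419.8, 437.5], [-280.0, 420.1, 436.4]]
fit -1.85 421.3 0.34
fit -1.45 438.2 0.31
[[-385.0, 553.0, 569.5], [-370.0, 552.0, 569.3], [-355.0, 552.0, 568.6], [-340.0, 550.7, 567.8], [-325.0, 550.9, 567.6], [-310.0, 550.4, 567.3], [-295.0, 549.6, 567.2], [-280.0, 549.5, 566.1]]
fit -1.62 550.8 0.23
fit -1.71 567.9 0.29
stop 1.6264161612577859 -406.11363264246955 13 0.20689092142064272
wing 327 [ 403.42104868 -257.37620687   68.05244374] ((402.7076416015625, -257.614013671875), (9.165960311889648, 31.207334518432617), 1.0227091312408447)
tongue 116 ((405.9431457519531, -240.61337280273438), (12.552793502807617, 46.6072998046875), 21.10072135925293)
tower 84 ((403.1824951171875, -257.11285400390625), (24.703092575073242, 24.670330047607422), 1.2145637273788452)
```

send_rows(steps=[0,4.6,-0.5,-8,0.5,0,4.6,-0.5,-8,0.5,0,4.6,-0.5,-8,0.5,0,4.6,-0.5,-8,0.5,0,4.6,-0.5,-8,0.5,0,4.6,-0.5,-8,0.5,0,4.6,-0.5,-8,0.5,0,4.6,-0.5,-8,0.5])

```text
time: 25.8
tcp_pos: [466.3, 46.7, 200.0]
tool_rot: [-3.042, -0.785, -0.001]
force: [1.2, -0.7, 0.1]
finger_gap: 42.8
finger_force: 0.0
```

send_rows(steps=[-0.1,4.6,-1,-8,0.4,-0.1,4.6,-1,-8,0.4,-0.1,4.6,-1,-8,0.35,-0.1,4.6,-1,-1.9,0.35,-0.1,3.2,-1,0,0.35,0,0.8,0,0,0.35,0,0,0,0,0.35,0,0,0,0,0.35])

```text
time: 26.6
tcp_pos: [463.0, 256.5, 153.0]
tool_rot: [3.138, 0.14, 0.001]
force: [0.6, 0.3, 0.1]
finger_gap: 29.9
finger_force: 0.0
```

```bash
python3 -c "
from h import *
st();p,W,T,K=cam('wrist');x,y,z=W[...,0],W[...,1],W[...,2];m=(z>43)&(z<52)&(abs(x-461)<30)&(abs(y-280)<30);print(m.sum(),cv2.minAreaRect(W[m][:,:2].astype(np.float32)))"
```

```text
{'time': 26.6, 'tcp_pos': [463.04, 256.507, 152.983], 'tool_rot': [3.138, 0.14, 0.001], 'force': [0.58, 0.337, 0.057], 'finger_gap': 29.852, 'finger_force': 0.0, 'joint_pos': [0.278, 0.112, 1.804, -0.001, 1.225, 1.76]}
546 ((462.02484130859375, 279.2033996582031), (29.040185928344727, 13.593361854553223), 3.7033841609954834)
```

send_rows(steps=[-0.13,2.28,0,-3.9,0.35,0,0,-4,0,0.35,0,0,-4,0,0.35,0,0,-1,0,0.35,0,0,0,0,0.35,0,0,0,0,0.35])

```text
time: 27.25
tcp_pos: [463.4, 279.5, 64.5]
tool_rot: [-3.141, -0.031, -0.004]
force: [-0.2, 0.9, 0.1]
finger_gap: 30.0
finger_force: 0.0
```

send_rows(steps=[0,0,-2.5,0,0.35,0,0,-1.8,0,0.35,0,0,-0.7,0,0.35,0,0,0,0,0.35,0,0,0,0,0.35])

```text
time: 27.75
tcp_pos: [463.3, 280.1, 14.3]
tool_rot: [-3.141, -0.032, -0.004]
force: [-0.6, -0.1, 0.6]
finger_gap: 30.1
finger_force: 0.0
```

send_rows(steps=[0,0,-0.3,0,0.35,0,0,0,0,0.12,0,0,0,0,0.12,0,0,0,0,0.12,0,0,0,0,0.12,0,0,0,0,0.12], force=60)

```text
time: 28.35
tcp_pos: [462.5, 279.6, 10.3]
tool_rot: [3.141, 0.033, 0.002]
force: [-0.4, -2.9, 6.7]
finger_gap: 13.5
finger_force: 59.4
```

```bash
python3 -c "
from h import *
st();p,W,T,K=cam('top')
x,y,z=W[...,0],W[...,1],W[...,2];m=(z>7)&(z<25)&(x>390)&(x<540)&(y<256)&(y>95);print(m.sum(),cv2.minAreaRect(W[m][:,:2].astype(np.float32)))
p,W,T,K=cam('wrist');tray(W,(380,560,90,258))"
```

```text
{'time': 28.35, 'tcp_pos': [462.477, 279.617, 10.287], 'tool_rot': [3.141, 0.033, 0.002], 'force': [-0.423, -2.923, 6.707], 'finger_gap': 13.469, 'finger_force': 59.367, 'joint_pos': [0.32, 0.353, 1.842, -0.001, 0.946, 1.871]}
1542 ((461.51824951171875, 176.65518188476562), (141.32643127441406, 154.99984741210938), 1.4422582387924194)
block ((463.0645751953125, 180.33737182617188), (122.75639343261719, 145.5661163330078), 1.1763890981674194) 28350
pull top [466.4 280.8  46.3] ((465.8758850097656, 282.81561279296875), (34.538917541503906, 34.25734329223633), 59.17827606201172) 3390
```

Pull gripped. I slide the tray along the worktop, aligning it with the holder's centre line.

send_rows(steps=[0.16,-1,0,0.46,0.12,0.16,-2,0,0,0.12,0.16,-2.2,0,0,0.12,0.16,-2.2,0,0,0.12,0.16,-2.2,0,0,0.12,0.16,-2.2,0,0,0.12,0.16,-2.2,0,0,0.12,0.16,-2.2,0,0,0.12])

```text
time: 29.25
tcp_pos: [475.4, 117.8, 10.3]
tool_rot: [-3.139, -0.045, -0.003]
force: [0.1, 5.7, 5.2]
finger_gap: 13.2
finger_force: 59.6
```

send_rows(steps=[0.16,-2.2,0,0,0.12,0.16,-2.2,0,0,0.12,0.16,-2.2,0,0,0.12,0.16,-2.2,0,0,0.12,0.16,-2.2,0,0,0.12,0.16,-2.2,0,0,0.12,0.16,-2.2,0,0,0.12,0.16,-1.4,0,0,0.12])

```text
time: 30.05
tcp_pos: [488.0, -50.5, 10.3]
tool_rot: [-3.139, -0.043, -0.002]
force: [-1.4, 8.7, 9.0]
finger_gap: 12.9
finger_force: 60.2
```

send_rows(steps=[0,0,0,0,0.12,0,0,0,0,0.12])

```text
time: 30.25
tcp_pos: [488.5, -51.7, 10.3]
tool_rot: [3.139, 0.045, 0.004]
force: [-0.1, -5.1, 5.2]
finger_gap: 13.1
finger_force: 59.7
```

```bash
python3 -c "
from h import *
st();p,W,T,K=cam('wrist');tray(W,(400,570,-235,-74))
np.save('wt.npy',W);cv2.imwrite('pics/w9.png',p)
x,y,z=W[...,0],W[...,1],W[...,2]
for yy in(-205,-190,-170,-150,-130,-110,-90):
  k=(z>8.5)&(z<15)&(abs(y-yy)<2)&(x>400)&(x<570);print(yy,k.sum(),np.percentile(x[k],[1,99]).round(1) if k.sum()>5 else '')"
```

```text
{'time': 30.25, 'tcp_pos': [488.496, -51.717, 10.308], 'tool_rot': [3.139, 0.045, 0.004], 'force': [-0.112, -5.107, 5.229], 'finger_gap': 13.069, 'finger_force': 59.674, 'joint_pos': [-0.351, 0.244, 1.982, -0.002, 0.912, 1.192]}
block ((475.9541015625, -155.75555419921875), (151.65713500976562, 154.07997131347656), 1.6965408325195312) 28510
pull top [492.3 -50.4  46.3] ((492.60931396484375, -49.452964782714844), (35.80595016479492, 34.73025894165039), 52.574825286865234) 3389
-205 641 [432.4 522.7]
-190 865 [432.  552.3]
-170 787 [454.6 551.4]
-150 1519 [452.8 550.7]
-130 732 [462.3 550.6]
-110 599 [472.7 550. ]
-90 617 [470.3 549.5]
```

View pics/w9.png

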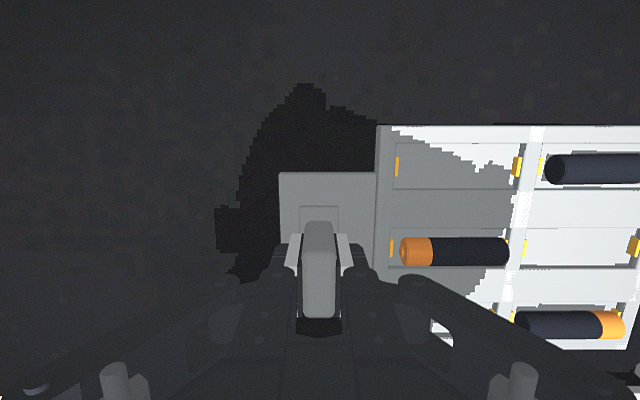

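Cells still in their pockets, tray yaw matches the holder and it is within about 0.5 mm of the centre line. I push it in.

send_rows(steps=[0,-1.5,0,0,0.12,0,-1.5,0,0,0.12,0.05,-1.5,0,0,0.12,0.05,-1.5,0,0,0.12,0.05,-1.5,0,0,0.12,0.05,-1.5,0,0,0.12,0.05,-1.5,0,0,0.12,0,0,0,0,0.12])

```text
time: 31.1
tcp_pos: [490.9, -156.0, 10.3]
tool_rot: [3.14, 0.045, 0.003]
force: [-0.4, -2.4, 5.0]
finger_gap: 13.1
finger_force: 59.9
```

send_rows(steps=[0.05,-1.5,0,0,0.12,0.05,-1.5,0,0,0.12,0.05,-1.5,0,0,0.12,0.04,-1.5,0,0,0.12,0,0,0,0,0.12])

```text
time: 31.6
tcp_pos: [492.8, -215.9, 10.3]
tool_rot: [3.14, 0.045, 0.003]
force: [-0.2, -1.3, 5.6]
finger_gap: 13.1
finger_force: 59.9
```

send_rows(steps=[0.03,-0.8,0,0,0.12,0.02,-0.4,0,0,0.12,0,-0.2,0,0,0.12,0,0,0,0,0.12])

```text
time: 32.0
tcp_pos: [493.1, -226.7, 10.3]
tool_rot: [-3.138, -0.046, -0.001]
force: [-0.2, 9.5, 12.6]
finger_gap: 13.4
finger_force: 60.9
```

send_rows(steps=[0,-0.15,0,0,0.12,0,0,0,0,0.12])

```text
time: 32.2
tcp_pos: [493.1, -227.8, 10.3]
tool_rot: [-3.137, -0.046, -0.001]
force: [0.1, 11.2, 13.2]
finger_gap: 13.7
finger_force: 61.0
```

send_rows(steps=[0,-0.15,0,0,0.12,0,0,0,0,0.12])

```text
time: 32.4
tcp_pos: [493.1, -229.3, 10.3]
tool_rot: [-3.137, -0.046, -0.001]
force: [-0.6, 11.0, 13.8]
finger_gap: 12.9
finger_force: 61.0
```

```bash
python3 -c "
from h import *
st();p,W,T,K=cam('wrist')
x,y,z=W[...,0],W[...,1],W[...,2]
k=(z>8.5)&(z<14)&(x>435)&(x<545)&(y<-225)&(y>-300)
for xx in (460,470,480,505,515,525,535):
  b=k&(abs(x-xx)<3);print(xx,b.sum(),np.percentile(y[b],98).round(1) if b.sum()>5 else '')"
```

```text
{'time': 32.4, 'tcp_pos': [493.083, -229.297, 10.293], 'tool_rot': [-3.137, -0.046, -0.001], 'force': [-0.592, 11.004, 13.82], 'finger_gap': 12.903, 'finger_force': 60.976, 'joint_pos': [-0.66, 0.362, 1.83, 0.004, 0.952, 0.879]}
460 0 
470 14 -296.5
480 753 -258.6
505 673 -226.5
515 1176 -228.5
525 732 -255.6
535 261 -254.9
```

send_rows(steps=[0,-0.2,0,0,0.12,0,0,0,0,0.12])

```text
time: 32.65
tcp_pos: [493.1, -231.4, 10.3]
tool_rot: [-3.138, -0.046, -0.001]
force: [0.7, 10.7, 12.8]
finger_gap: 13.0
finger_force: 61.0
```

send_rows(steps=[0,-0.15,0,0,0.12,0,0,0,0,0.12])

```text
time: 32.85
tcp_pos: [493.1, -232.8, 10.3]
tool_rot: [-3.137, -0.046, -0.001]
force: [-0.8, 11.5, 13.8]
finger_gap: 13.2
finger_force: 61.0
```

send_rows(steps=[0,-0.15,0,0,0.12,0,0,0,0,0.12])

```text
time: 33.05
tcp_pos: [493.2, -234.3, 10.3]
tool_rot: [-3.137, -0.046, -0.001]
force: [-0.1, 12.0, 13.8]
finger_gap: 13.2
finger_force: 61.0
```

send_rows(steps=[0,-0.15,0,0,0.12,0,-0.1,0,0,0.12,0,0,0,0,0.12])

```text
time: 33.35
tcp_pos: [493.1, -235.9, 10.3]
tool_rot: [-3.136, -0.046, -0.0]
force: [-0.6, 15.0, 14.5]
finger_gap: 13.2
finger_force: 61.2
```

```bash
python3 -c "
from h import *
st();p,W,T,K=cam('wrist');cv2.imwrite('pics/w10.png',p)
x,y,z=W[...,0],W[...,1],W[...,2]
for xx in (475,480,520,525,530,535,540):
  b=(z>8.5)&(z<14)&(abs(x-xx)<2.5)&(y<-245)&(y>-300);print(xx,b.sum(),np.percentile(y[b],98).round(1) if b.sum()>5 else '')"
```

```text
{'time': 33.35, 'tcp_pos': [493.115, -235.923, 10.285], 'tool_rot': [-3.136, -0.046, -0.0], 'force': [-0.55, 14.968, 14.509], 'finger_gap': 13.176, 'finger_force': 61.175, 'joint_pos': [-0.67, 0.368, 1.821, 0.005, 0.955, 0.868]}
475 111 -267.3
480 500 -265.2
520 790 -262.5
525 522 -262.1
530 186 -261.7
535 216 -261.7
540 194 -261.5
```

View pics/w10.png

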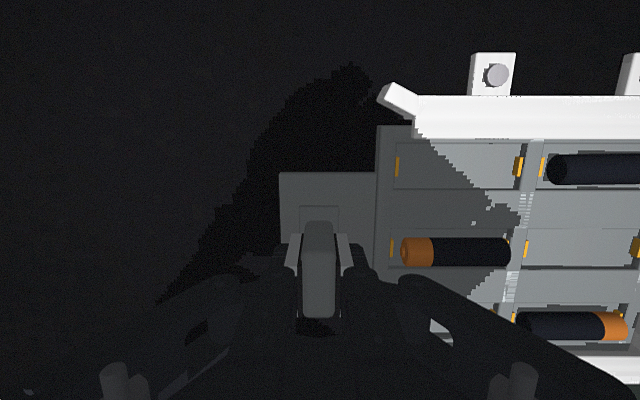

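send_rows(steps=[0,-0.1,0,0,0.12,0,0,0,0,0.12])

```text
time: 33.6
tcp_pos: [493.1, -235.9, 10.3]
tool_rot: [-3.134, -0.046, 0.0]
force: [0.0, 18.9, 17.4]
finger_gap: 13.4
finger_force: 61.4
```

Position holds while the force rises to 19 N: the tray is against the stop. Release, lift, and move over the lock.

send_rows(steps=[0,0.1,0,0,0.12,0,0,0,0,0.3,0,0,0,0,0.3,0,0,0,0,0.35,0,0,2,0,0.35,0,0,4,0,0.4,0,0,4,0,0.4,0,0,3,0,0.4])

```text
time: 34.4
tcp_pos: [492.7, -240.4, 141.7]
tool_rot: [3.14, 0.044, 0.002]
force: [0.9, -0.9, 0.1]
finger_gap: 34.0
finger_force: 0.0
```

send_rows(steps=[-1,0,0,8.5,0.4,-2,-0.5,0,8.5,0.4,-2,-0.5,0,8.5,0.4,-2,-0.5,0,8.5,0.4,-2,-0.5,0,8.5,0.4,0,0,0,8.5,0.4,0,0,0,8.5,0.4,0,0,0,8.5,0.4])

```text
time: 35.2
tcp_pos: [401.9, -260.0, 139.2]
tool_rot: [-2.574, -1.8, 0.0]
force: [-1.1, -0.1, -0.0]
finger_gap: 34.1
finger_force: 0.0
```

send_rows(steps=[0,0,0,8.5,0.4,0,0,0,8.5,0.4,0,0,0,5,0.4,0,0,0,0,0.4,0,0,0,0,0.4])

```text
time: 35.7
tcp_pos: [402.2, -259.8, 139.3]
tool_rot: [-2.192, -2.25, 0.0]
force: [-0.1, -0.1, -0.3]
finger_gap: 34.2
finger_force: 0.0
```

```bash
cat >> h.py <<'E'
def wing():
    p,W,T,K=cam('wrist');x,y,z=W[...,0],W[...,1],W[...,2]
    w=(z>58)&(z<76)&(x>375)&(x<430)&(y>-295)&(y<-215);print('wing',w.sum(),np.median(z[w]),cv2.minAreaRect(W[w][:,:2].astype(np.float32)))
    for xx in(465,480,505,520,530,540):
        b=(z>8.5)&(z<14)&(abs(x-xx)<2.5)&(y<-245)&(y>-300)
        if b.sum()>20:print('rear',xx,np.percentile(y[b],98).round(1),end=' ')
    return p,W
E
python3 -c "
from h import *
st();wing()"
```

```text
{'time': 35.7, 'tcp_pos': [402.175, -259.843, 139.259], 'tool_rot': [-2.192, -2.25, 0.0], 'force': [-0.096, -0.072, -0.3], 'finger_gap': 34.211, 'finger_force': 0.0, 'joint_pos': [-0.827, -0.002, 1.952, -0.0, 1.191, -0.853]}
wing 523 68.08854731764643 ((402.5634765625, -257.1964416503906), (8.177002906799316, 31.63690757751465), 1.5248470306396484)
rear 465 -263.9 rear 480 -263.1 rear 505 -262.3 rear 520 -261.9 rear 530 -261.4 rear 540 -260.9
```

send_rows(steps=[0.04,0.27,-3,0,0.35,0,0,-3,0,0.35,0,0,-2,0,0.35,0,0,-1,0,0.35,0,0,0,0,0.35,0,0,0,0,0.35], force=60)

```text
time: 36.35
tcp_pos: [403.3, -257.7, 50.4]
tool_rot: [2.189, 2.252, -0.0]
force: [-0.3, 0.2, -0.0]
finger_gap: 29.7
finger_force: 0.0
```

send_rows(steps=[0,0,0,0,0.08,0,0,0,0,0.08,0,0,0,0,0.08,0,0,0,0,0.08,0,0,0,0,0.08])

```text
time: 36.85
tcp_pos: [403.5, -258.0, 50.4]
tool_rot: [2.188, 2.251, -0.0]
force: [1.1, -0.5, 5.3]
finger_gap: 7.6
finger_force: 45.5
```

send_rows(steps=[0,0,0,0,0,0,0,-0.2,0,0,0,0,-0.2,0,0,0,0,-0.15,0,0,0,0,0,0,0,0,0,0,0,0])

```text
time: 37.45
tcp_pos: [403.5, -258.0, 44.9]
tool_rot: [2.188, 2.251, -0.0]
force: [-0.1, -0.9, 8.3]
finger_gap: 7.6
finger_force: 60.6
```

send_rows(steps=[0,0,0,-5,0,0,0,0,-8,0,0,0,0,-8,0,0,0,0,-8,0,0,0,0,-8,0,0,0,0,-8,0,0,0,0,0,0])

```text
time: 38.15
tcp_pos: [404.1, -258.2, 45.2]
tool_rot: [2.884, 1.238, 0.003]
force: [2.1, -1.2, 8.7]
finger_gap: 7.5
finger_force: 60.5
```

send_rows(steps=[0,0,0,-8,0,0,0,0,-8,0,0,0,0,-8,0,0,0,0,-8,0,0,0,0,-8,0,0,0,0,-4,0,0,0,0,0,0,0,0,0,0,0])

```text
time: 38.95
tcp_pos: [404.4, -258.8, 45.5]
tool_rot: [3.137, 0.072, 0.006]
force: [2.3, -2.0, 7.1]
finger_gap: 7.7
finger_force: 60.6
```

```bash
python3 -c "
from h import *
st();print(bot.observe()['moment'])"
```

```text
{'time': 38.95, 'tcp_pos': [404.424, -258.819, 45.482], 'tool_rot': [3.137, 0.072, 0.006], 'force': [2.286, -1.992, 7.148], 'finger_gap': 7.695, 'finger_force': 60.551, 'joint_pos': [-0.822, 0.148, 2.007, 0.0, 0.981, 0.703]}
[-0.31798399 -0.4923431  -0.00730873]
```

send_rows(steps=[0,0,0,-1.5,0,0,0,0,-1,0,0,0,0,0,0,0,0,0,0,0])

```text
time: 39.35
tcp_pos: [404.4, -258.8, 45.5]
tool_rot: [3.138, 0.004, 0.006]
force: [2.8, -2.3, 7.2]
finger_gap: 7.0
finger_force: 60.5
```

```bash
python3 -c "
from h import *
st();print(bot.observe()['moment']);r=bot.observe()['tool_rot'];print(np.degrees(2*np.arctan2(r[1],r[0]))-90)"
```

```text
{'time': 39.35, 'tcp_pos': [404.397, -258.805, 45.474], 'tool_rot': [3.138, 0.004, 0.006], 'force': [2.758, -2.323, 7.208], 'finger_gap': 7.021, 'finger_force': 60.547, 'joint_pos': [-0.822, 0.148, 2.008, 0.0, 0.981, 0.747]}
[-0.26681407 -0.46573548  0.00556057]
-89.87145698827644
```

send_rows(steps=[0,0,0.15,0,0,0,0,0.15,0,0,0,0,0,0,0.2,0,0,0,0,0.35,0,0,0,0,0.4,0,0,0,0,0.4])

```text
time: 39.95
tcp_pos: [402.1, -256.5, 46.3]
tool_rot: [-3.14, -0.004, 0.002]
force: [0.2, 0.1, -0.6]
finger_gap: 33.9
finger_force: 0.0
```

send_rows(steps=[0,0,1,0,0.4,0,0,3,0,0.4,0,0,4,0,0.4,0,0,4,0,0.4,0,0,0,8.5,0.4,0,0,0,8.5,0.4,0,0,0,8.5,0.4,0,0,0,8.5,0.4])

```text
time: 40.75
tcp_pos: [402.8, -257.1, 167.8]
tool_rot: [3.0, 0.931, 0.0]
force: [-0.3, -1.1, -0.8]
finger_gap: 34.0
finger_force: 0.0
```

```bash
python3 -c "
from h import *
st();p,W=wing();cv2.imwrite('pics/w11.png',p)"
```

```text
{'time': 40.75, 'tcp_pos': [402.773, -257.115, 167.779], 'tool_rot': [3.0, 0.931, 0.0], 'force': [-0.314, -1.147, -0.783], 'finger_gap': 34.001, 'finger_force': 0.0, 'joint_pos': [-0.822, -0.04, 1.93, -0.0, 1.251, 0.147]}
wing 446 66.20791669743603 ((402.9319152832031, -257.71771240234375), (9.134604454040527, 32.1754264831543), 89.66593933105469)
rear 465 -264.0 rear 480 -263.4 rear 505 -262.8 rear 520 -262.7 rear 530 -261.7 rear 540 -261.4
```

View pics/w11.png

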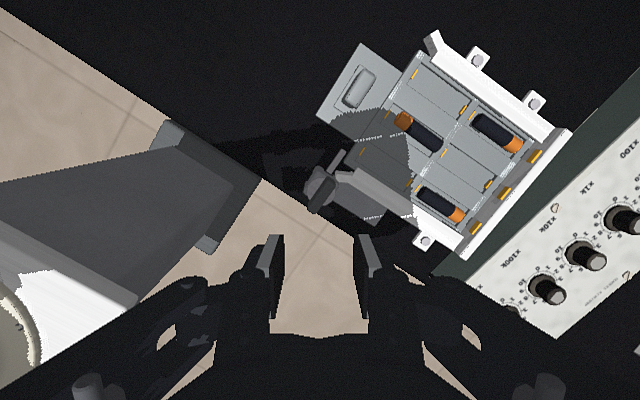

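Lock head sits 2 mm lower (top 68.1 to 66.2 mm) and the wing is turned across, so it has caught. The three cells are flat in the homed tray and the gripper is clear of everything.

```bash
python3 -c "
from h import *
print(bot.job_done())"
```

```text
the job is handed in; nothing more can be done
None
```

The job is handed in: the three AA cells I found lie flat in their own pockets, the tray is against the back stop, and the lock is turned and caught, at about 41 s of the 210 s allowed.

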